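Load the flanged shaft in the hinged drill jig and shut it

ROBOT

A 6-joint arm with a two-finger parallel gripper is mounted at the origin on the work surface. World frame = base frame: x ahead of the robot, y to its left, z up, the work surface at z = 0. Lengths are in m, angles in rad, forces in N, time in s.
With the tool pointing down it reaches from about 0.3 to 1 m from the base axis. Payload 5.1 kg.
Tool frame: the origin (TCP) lies between the finger pads; the fingertips stand 25 mm ahead of it and the grasp point (between the pads) lies 6 mm ahead of it; z points along the fingers, y is the line along which they close (so a half turn about z gives the same grasp; the last joint's range is limited). The gripper opens to 95 mm and grips with 3 to 60 N. Pads are 20 mm wide; open, the fingers measure 119 mm over their backs; the gripper's body (75 mm by 180 mm) begins 59 mm behind the grasp point.
Start: joints at [1.067, 0.124, 1.65, -0, 1.367, -0.083], TCP at [0.266, 0.593, 0.2] pointing down, gripper open.
Joint ranges: [-2.61, 2.61], [-1.02, 2.33], [0.03, 2.71], [-1.35, 4.49], [0.32, 2.68], [-2.91, 2.91]. Speed limits (rad/s): [2.57, 2.57, 3.14, 3.14, 3.14, 3.14].

INTERFACE

Orientations are given as a rotation vector (axis times angle).
In Python, from workcell import sensors, grab_frame, camera_info, ticket, recognise gives the robot as it stands. The module is installed in compiled form; this text tells all that it offers.
- The arm moves only by the tool jog_arm, never from a script. Its argument "plan" is a list of rows, each a list of 7 numbers: the opening, from 0 (shut) to 1 (fully open), then the shift along the tool's x, y, z scaled (see below), then the turn, a rotation vector about the tool's x, y, z scaled (see below). A call has exactly 5 rows; each row shifts and turns the commanded pose from where the row before left it, along the tool's axes as they then stand; what a row does not reach is not made up. The controller multiplies each number of a shift by 0.15 m and each number of a turn by 30 degrees. A row lasts 1/8 s, in which the tool goes at most 62.5 mm and 10.7 degrees, less where a joint would pass 70% of its speed; a pose out of reach is approached as far as the arm can. A call with a number of a shift or a turn outside -1 to 1 is refused whole. A call with a gripper value outside its range is refused whole. The fingers move at their own pace and stop on an object; "newtons" is the grip in N (left out, the last holds). Time passes only in rows, so rows that do not move let the fingers close, or fill a call up. It gives the time, the measured TCP pose, the force, the opening and the grip force at its end, in the units of the state.
- sensors.read_state(): the state, without advancing time (a new reading comes with each control period).
- grab_frame(name): name is "scene" or "top"; returns the picture (400x640x3 uint8, red, green, blue); there is no depth.
- camera_info(name): a dict with "fx", "fy", "cx", "cy" (pixels), "k1" (the pictures are not rectified: a ray, as slopes to the right and down, at radius r is drawn at 1 + k1 r^2 times it, then the intrinsics apply), "view" (4x4, takes a point from world to camera coordinates). Camera axes: x right, y down, z forward; pixel columns grow to the right and rows downward; lengths in m; the calibration is good to about 2 mm. A picture is of the moment at which its call begins. camera_info takes no time and is no camera call.
- ticket.sign_off(): hands the job in; it is judged then, once.
Trained networks look in the newest picture that a camera, given by its name, has taken for a name from the list of things; names that differ only in an ending like _2 or _b are one class to them, and where a whole thing is asked for, a point or a joint stands for the part that bears it (a point fixed in the world has none). Each returns a list of dicts, best first, with "score" (0 to 1); they miss things now and then, are a little off and sometimes report something else, mostly with a low value. They report only what shows in the picture. A call takes as long as a camera call. They do not tell look-alikes from the thing itself.
- recognise(name, camera): "centre" ([column, row] in pixels, amid what is visible of it).
The state is a dict: "clock": time; "joints": joint angles; "joint_velocities": joint speeds; "tau": joint torques, N m; "ee_pos": TCP position; "ee_rot": TCP orientation; "ft_force": force on the tool from outside, world axes, zero at the start; "moment": the same for the moment, N m; "grip_width": finger opening in m; "gripper_force": force on a finger pad.
Only numpy, scipy, OpenCV 4.12 (cv2) and the standard library are available. Lean on these libraries where they do the work, as an engineer would, in place of code of your own. Each camera call takes 0.05 s, during which the arm holds its last target. There are 200 camera calls.

TASK

Lay the flanged shaft in the open drill jig so that its flange drops fully into the locating slot, then swing the upper shell over and press it down until the two halves meet edge to edge all along. The slot is set by hand for each job, so feel for it. Leave the plain shaft and the other things on the bench where they are.

Things in the scene. Friction and masses are not known exactly. Their poses are not given: they have to be found in the camera images.
- jig: Lower half shell of an aluminium drill jig, fixed to the bench: an open-topped box 140 (x) x 104 (y) x 42 mm high. Origin: centre of its underside; x along the shaft's axis, z up. The rim where the halves meet is at z = 42. Side walls 8 mm thick (88 mm wide inside: do not open the fingers wide in there), end walls 10 mm thick.
- notch (a point): Bottom of the U notch in the jig's -x end wall, at (-65, 0, 27) mm in the jig's frame; there is one like it at x = +65. Each is 34 mm wide and open above. The 30 mm shaft at home in both has its axis at z = 42 in the jig's frame and sticks out at both ends. Axes as the jig's.
- slot_range (a point): Point (-10, 0, 24) mm in the jig's frame, on top of the dark steel bed (60 mm wide) between the end walls. One slot, 16 mm wide and 16 deep, crosses the bed along y. Its middle is set by hand, anywhere within 15 mm of this point along x: unmeasured, so see or feel it. A flange riding on the bed holds the shaft 10 mm too high (axis at z = 52) and the jig cannot shut; over the slot it drops 10 mm.
- hinge_line (a point): Middle of the hinge pin on the lower shell, at (0, 56, 42) mm in the jig's frame; the pin runs along the jig's x, on its +y side. Axes as the jig's.
- upper_shell (a joint): Angle of the upper shell about the hinge, rad: 0 = shut, rims edge to edge; 2.4 to 2.85 at the start (laid open to the jig's +y side). The hinge is stiff: the shell stays wherever it is left, even slightly open; moving it takes about 4 N at the handle. The shell is aluminium, 140 x 104 mm, 36 mm deep (shut, its top is at z = 78), with end notches that clear a seated shaft by 2 mm.
- shell_grip (a point): Centre of the upper shell's T handle: a black bar 18 mm in diameter and 40 mm long, parallel to the hinge, on a 12 mm stem at its middle; 28 mm free between bar and shell. Can be pinched end to end (40 mm). In the shell's frame (origin at hinge_line, axes as the jig's when shut) at (0, -145, 10) mm; when shut at (0, -89, 52) mm in the jig's frame. Turns with the shell.
- flanged_shaft: The work: a turned metal shaft 30 mm in diameter, 200 mm long, with one flange 56 mm in diameter and 12 mm thick; about 440 g. Origin: on its axis, halfway along; x along the axis; the flange's middle is at x = -25 mm. It starts in a wooden V rack, axis 50 mm above the bench, flange end towards the robot; it goes in the jig the same way round, flange end to the jig's -x.
- flange (a point): Middle of the flange, on the shaft's axis. Axes as the shaft's.
- rack_a: Wooden rack under the flanged shaft, fixed, 150 x 70 mm; V blocks at x = -60 and +60 mm, up to 50 mm high, 16 mm thick, and 12 mm base. Origin: centre of its underside.
- rack_b: The same rack under the plain shaft.
- plain_shaft: Bystander: plain shaft, 30 mm in diameter, 190 mm long, no flange; origin on its axis, halfway. Leave alone.
- caliper: Bystander: steel vernier caliper lying flat, 200 x 60 x 8 mm; origin at the middle of its beam, underside.
- hammer: Bystander: hammer lying down, along its x.
- brush: Bystander: hand brush lying down, along its x.
- wood_block: Bystander: wooden block 70 x 110 x 35 mm; origin at the centre of its underside.
- channel: Bystander: offcut of steel channel 120 x 40 x 40 mm; origin at the centre of its underside.
- paste_tin: Bystander: grey can, 60 mm in diameter, 75 mm high; origin at the centre of its underside.
Not all that is in view belongs to the job. Several things have the shape of the jig; the one meant has the colours described above.

How it is judged:
On the way, in this order (a step that is already met when the one before it is completed fails the run):
1. the flanged shaft lies home in the lower shell, flange down in the slot, the upper shell still open (z of flanged_shaft in the frame of jig between 0.038 and 0.046 m and y of flanged_shaft in the frame of jig between -0.005 and 0.005 m and z of flange in the frame of jig below 0.046 m and x of flange in the frame of jig between -0.031 and 0.011 m and angle between the x axis of flanged_shaft and the x axis of jig, either way round below 0.06 rad and value of joint upper_shell above 0.3 rad), for 0.2 s.
2. the upper shell is shut, edge to edge (value of joint upper_shell below 0.03 rad), for 0.2 s.
At the end, for the whole second after the job is handed in: The shaft lies at rest in the lower shell with its axis 42 mm (+-4 mm) above the jig's underside, within 5 mm of the middle line and 0.06 rad of the jig's axis, its flange in the slot, and the upper shell is shut to less than 0.03 rad (about 3 mm at the front edge) (z of flanged_shaft in the frame of jig between 0.038 and 0.046 m and y of flanged_shaft in the frame of jig between -0.005 and 0.005 m and z of flange in the frame of jig below 0.046 m and x of flange in the frame of jig between -0.031 and 0.011 m and angle between the x axis of flanged_shaft and the x axis of jig, either way round below 0.06 rad and value of joint upper_shell below 0.03 rad and linear speed of flanged_shaft below 0.02 m/s); the robot touches nothing.
It fails at once if the plain shaft is moved more than 30 mm (distance of plain_shaft from where it was at the start of the episode above 0.03 m).
It fails at once if the caliper, hammer, brush, wood block, channel or tin is moved more than 30 mm (distance of any of caliper, hammer, brush, wood_block, channel, paste_tin from where it was at the start of the episode above 0.03 m).
It also fails if it takes over 72 s, if anything falls off the work surface, if the arm or the gripper's body presses on something with over 40 N, if the wrist force passes 120 N, or if a joint passes its speed limit or range.

## Working session

There is one attempt and no reset: what is moved stays moved. The work goes in short steps, Python scripts to look and compute and a tool call to move; the robot and the scene stay as the last step left them, time stands still between calls to the robot, and variables do not carry over. Pictures are saved under pics/ and viewed, at most 13 in all, crops included, and the job is handed in when it is done.

Besides the shell and the picture viewer there is one more tool, called as name(argument=value, ...), one argument or row to a line, values as JSON. jog_arm: Moves the arm, as the interface text tells. Shifts and turns lie within -1 to 1; 1 stands for 0.15 m of shift or 30 degrees of turn. Its arguments: {"type":"object","properties":{"plan":{"type":"array"},"newtons":{"type":"number"}},"required":["plan"]}

```bash
mkdir -p pics; python3 - <<'E'
from workcell import sensors, grab_frame, camera_info, recognise
import cv2,json
for c in("scene","top"):
    im=grab_frame(c); cv2.imwrite(f"pics/{c}0.png",im[:,:,::-1])
    i=camera_info(c); print(c,{k:(v if k!='view' else [[round(float(x),4) for x in r] for r in v]) for k,v in i.items()})
    for n in("jig","notch","upper_shell","shell_grip","flanged_shaft","flange","plain_shaft","rack_a"):
        print(n,[([round(float(x)) for x in d["centre"]],round(d["score"],2)) for d in recognise(n,c)][:4])
s=sensors.read_state();print(s)
E
```

```text
scene {'fx': 506.1238094785096, 'fy': 506.1238094785096, 'cx': 318.80943045938994, 'cy': 208.75452823476255, 'k1': -0.07914300722047417, 'view': [[0.8688, 0.495, 0.014, -0.4963], [0.4099, -0.7029, -0.5813, -0.141], [-0.2779, 0.5108, -0.8136, 1.6814], [0.0, 0.0, 0.0, 1.0]]}
jig [([347, 183], 0.67), ([354, 88], 0.58), ([278, 148], 0.55), ([379, 246], 0.27)]
notch [([356, 88], 0.95), ([275, 148], 0.86), ([349, 183], 0.68)]
upper_shell [([357, 87], 0.85), ([278, 145], 0.76)]
shell_grip [([356, 88], 0.79), ([273, 144], 0.58), ([357, 172], 0.56)]
flanged_shaft [([228, 336], 0.59), ([330, 131], 0.41)]
flange [([235, 340], 0.79), ([404, 182], 0.65), ([350, 183], 0.52), ([334, 134], 0.36)]
plain_shaft [([260, 266], 0.7), ([348, 185], 0.38)]
rack_a [([260, 278], 0.77), ([235, 350], 0.72)]
top {'fx': 412.27522420406984, 'fy': 412.27522420406984, 'cx': 320.11485257072485, 'cy': 199.84798075782237, 'k1': -0.05435582863397452, 'view': [[-0.0095, -1.0, -0.0009, 0.1007], [-0.9981, 0.0095, -0.0607, 0.5232], [0.0607, 0.0003, -0.9982, 1.5769], [0.0, 0.0, 0.0, 1.0]]}
jig [([185, 241], 0.91), ([287, 188]
[... 383 characters left out ...]

{'clock': 0.9, 'joints': array([ 1.06742403e+00,  1.23767913e-01,  1.65029166e+00, -1.07803590e-06,
        1.36753237e+00, -8.26045021e-02]), 'joint_velocities': array([ 1.22678402e-03, -3.13067831e-04, -7.51166708e-05,  9.90355066e-04,
        3.79488198e-04,  1.34415147e-03]), 'tau': array([ 3.76947391e-04, -4.17589474e+01, -3.60232186e+01,  7.75389047e-02,
        4.29366622e-02,  3.31781408e-06]), 'ee_pos': array([0.26552106, 0.59327578, 0.19968194]), 'ee_rot': array([6.56075006e-01, 3.07232198e+00, 5.93987084e-07]), 'ft_force': array([0.03289657, 0.10063426, 1.28683882]), 'moment': array([-0.0272577 ,  0.00772888, -0.00543306]), 'gripper_force': 0.0, 'grip_width': 0.09516245672327374}
```

```bash
python3 - <<'E'
import cv2
a=cv2.imread("pics/scene0.png");cv2.imwrite("pics/s0b.png",cv2.resize(a,(800,500),interpolation=cv2.INTER_CUBIC))
a=cv2.imread("pics/top0.png")[120:330,130:510];cv2.imwrite("pics/t0b.png",cv2.resize(a,(800,442),interpolation=cv2.INTER_CUBIC))
E
```

```text
(no output)
```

View pics/s0b.png

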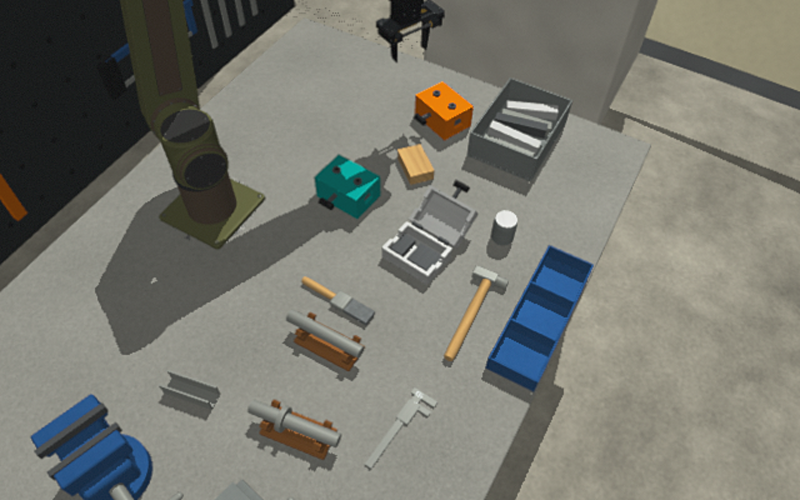

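View pics/t0b.png

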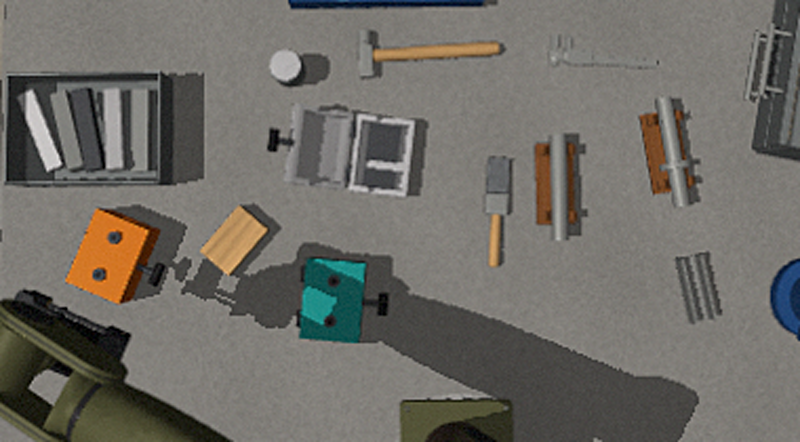

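The scene shows three jig-shaped things, in scene pixels: orange and shut at (355,88), teal and shut at (278,148), and aluminium and open with a dark bed at (340,190), which is top (290,192). Only the aluminium one fits the description. The flanged shaft is at scene (235,340) and top (451,194). I'll confirm with one enlarged composite.

```bash
python3 - <<'E'
import cv2,numpy as np
def crop(f,x,y,w,h,k):
    a=cv2.resize(cv2.imread(f)[y:y+h,x:x+w],None,fx=k,fy=k,interpolation=cv2.INTER_CUBIC)
    for i in range(0,w,10): cv2.line(a,(i*k,0),(i*k,8 if (x+i)%50 else 18),(0,0,255),1); (x+i)%20==0 and cv2.putText(a,str(x+i),(i*k,28),0,.35,(0,0,255),1)
    for i in range(0,h,10): cv2.line(a,(0,i*k),(8,i*k),(0,0,255),1); (y+i)%20==0 and cv2.putText(a,str(y+i),(10,i*k+4),0,.35,(0,0,255),1)
    return a
S,T="pics/scene0.png","pics/top0.png"
A=np.hstack([crop(T,250,160,80,60,5),crop(S,300,150,80,75,4)[:300,:320]])
B=np.hstack([crop(T,420,160,60,60,5),crop(S,190,310,90,60,5)[:,:420]])
cv2.imwrite("pics/c1.png",np.vstack([A,B]))
E
```

```text
(no output)
```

View pics/c1.png

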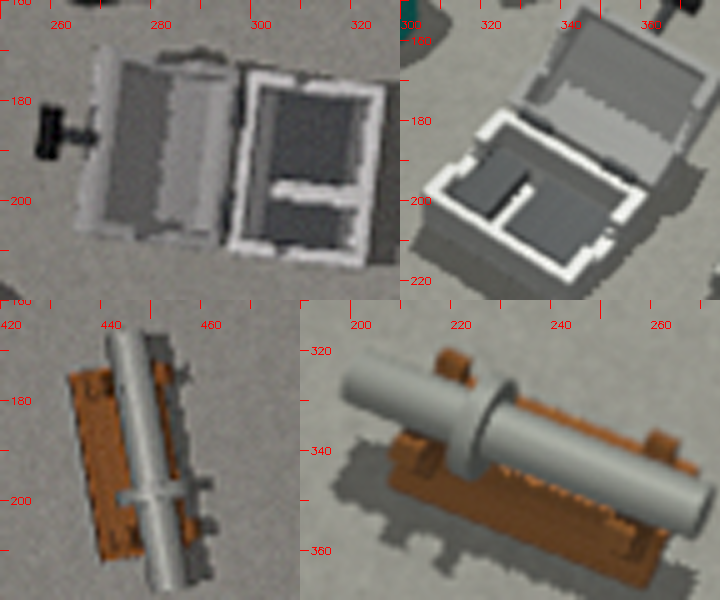

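The crop confirms the aluminium jig: white rim, dark bed, shell open to world +y. The bright strip at top (303–320, 198) is the slot. The flanged shaft runs from (443,166) to (454,218) in top, with its flange at (449,199).

```bash
cat > h.py <<'E'
import numpy as np,cv2
from workcell import camera_info
from scipy.optimize import least_squares
def P(c,X):
    i=camera_info(c);V=np.array(i["view"]);q=np.atleast_2d(X)@V[:3,:3].T+V[:3,3]
    s=q[:,:2]/q[:,2:];s=s*(1+i["k1"]*(s**2).sum(1,keepdims=True))
    return s*[i["fx"],i["fy"]]+[i["cx"],i["cy"]]
def U(c,px,z):
    i=camera_info(c);V=np.array(i["view"]);s0=(np.array(px,float)-[i["cx"],i["cy"]])/[i["fx"],i["fy"]];s=s0.copy()
    for _ in range(10): s=s0/(1+i["k1"]*(s@s))
    d=V[:3,:3].T@np.r_[s,1];o=-V[:3,:3].T@V[:3,3];return o+d*(z-o[2])/d[2]
def W(p,L): # pose (x,y,yaw) , local points
    c,s=np.cos(p[2]),np.sin(p[2]);L=np.atleast_2d(L);return np.c_[p[0]+c*L[:,0]-s*L[:,1],p[1]+s*L[:,0]+c*L[:,1],L[:,2]]
E
python3 - <<'E'
from h import *
T,S=[cv2.cvtColor(cv2.imread(f"pics/{c}0.png"),cv2.COLOR_BGR2GRAY) for c in("top","scene")]
def rect(g,x,y,w,h):
    m=(g[y:y+h,x:x+w]>190).astype(np.uint8);cs,_=cv2.findContours(m,cv2.RETR_EXTERNAL,cv2.CHAIN_APPROX_NONE)
    c=max(cs,key=cv2.contourArea);return cv2.boxPoints(cv2.minAreaRect(c))+[x,y],cv2.contourArea(c)
print(rect(T,285,165,50,55))
L=np.array([[70,52,42],[70,-52,42],[-70,-52,42],[-70,52,42]])/1e3
top=np.array([[298,173.5],[325,177],[321,213],[294,210]]);sc=np.array([[361,198],[342,220],[306,197.5],[326,177.5]])
# order: +x+y, +x-y, -x-y, -x+y ; scene order by nearest to prediction
p0=[*U("top",top.mean(0),.042)[:2],-.1]
print("p0",p0,P("scene",W(p0,L)).round(1).tolist(),P("top",W(p0,L)).round(1).tolist())
def near(a,b): return a[[np.argmin(((a-q)**2).sum(1)) for q in b]]
for cams in(("top",),("scene",),("top","scene")):
    f=lambda p:np.concatenate([(P(c,W(p,L))-(near(top,P(c,W(p0,L))) if c=="top" else near(sc,P(c,W(p0,L))))).ravel() for c in cams])
    r=least_squares(f,p0);print(cams,r.x.round(4),r.fun.round(1))
for q in [(312,198.5),(305,197.5),(319,199.5)]:
    d=U("top",q,.016);d2=U("top",q,.024);print("slot@z16,24 jig",[(np.cos(-r.x[2])*(e[0]-r.x[0])-np.sin(-r.x[2])*(e[1]-r.x[1])).round(4) for e in(d,d2)])
# shaft
for c,a,b,fl in(("top",(443.5,167),(454.3,217),(449,199)),("scene",(268,337),(201,325),(227,333))):
    A,B,F=[U(c,q,.05) for q in(a,b,fl)];print(c,"far",A.round(4),"near",B.round(4),"fl",F.round(4),"mid",((A+B)/2).round(4),"len",np.linalg.norm(A-B).round(3),"yaw",np.arctan2(*(A-B)[1::-1]).round(3))
E
```

```text
(array([[305. , 198. ],
       [306. , 197. ],
       [306.5, 197.5],
       [305.5, 198.5]]), 0.5)
p0 [np.float64(0.5476065019345205), np.float64(0.1358813792440208), -0.1] [[362.2, 196.7], [343.6, 219.2], [305.9, 197.2], [325.2, 176.1]] [[297.6, 173.9], [324.8, 176.4], [321.5, 212.9], [294.2, 210.5]]
('top',) [ 0.5478  0.1359 -0.1218] [ 0.1  0.1  0.1 -0.3  0.   0.1 -0.2  0.1]
('scene',) [ 0.548   0.132  -0.1317] [ 0.8  0.4  0.2  0.4 -0.6 -0.1 -0.4 -0.8]
('top', 'scene') [ 0.5477  0.1339 -0.1274] [ 0.7  0.1  0.7 -0.2  0.4  0.2  0.2 -0.   1.  -0.2  0.6 -0.1 -0.4 -0.5
 -0.3 -1.2]
slot@z16,24 jig [np.float64(-0.0171), np.float64(-0.0176)]
slot@z16,24 jig [np.float64(-0.0164), np.float64(-0.0169)]
slot@z16,24 jig [np.float64(-0.0177), np.float64(-0.0182)]
top far [ 0.6432 -0.3766  0.05  ] near [ 0.452  -0.4125  0.05  ] fl [ 0.5206 -0.3941  0.05  ] mid [ 0.5476 -0.3945  0.05  ] len 0.195 yaw 0.186
scene far [ 0.6192 -0.3489  0.05  ] near [ 0.4508 -0.4096  0.05  ] fl [ 0.5221 -0.3932  0.05  ] mid [ 0.535  -0.3792  0.05  ] len 0.179 yaw 0.346
```

```bash
cat >> h.py <<'E'
from workcell import sensors
from scipy.spatial.transform import Rotation as R
def go(tgt,a,n=0):
    """print rows to reach TCP tgt (m), tool down, tool x heading a (rad)"""
    s=sensors.read_state();M=R.from_rotvec(s["ee_rot"]);G=R.from_euler("z",a)*R.from_euler("x",np.pi);p=np.array(s["ee_pos"])
    rv=(M.inv()*G).as_rotvec();d=np.array(tgt)-p
    k=n or max(int(np.ceil(np.linalg.norm(d)/.058)),int(np.ceil(np.degrees(np.linalg.norm(rv))/10.4)),1)
    print("clock",round(s["clock"],2),"rows",k)
    for i in range(k):
        m=M*R.from_rotvec(rv*i/k);print((m.inv().apply(d/k)/.15).round(3).tolist(),(rv/k/np.radians(30)).round(3).tolist())
E
cat > fit.py <<'E'
from h import *
from scipy.optimize import minimize
from scipy.ndimage import map_coordinates,gaussian_filter
G={c:gaussian_filter(cv2.cvtColor(cv2.imread(f"pics/{c}0.png"),cv2.COLOR_BGR2GRAY).astype(float),.4) for c in("top","scene")}
def smp(c,X): q=P(c,X);return map_coordinates(G[c],[q[:,1],q[:,0]],order=1)
def ring(o,z=.042):
    hx,hy=.07+o,.052+o;t=np.linspace(-1,1,60);L=[]
    for s in(1,-1):
        L+=[(hx*u,s*hy,z) for u in t]+[(s*hx,hy*u,z) for u in t if abs(hy*u)>.022]
    return np.array(L)
def cost(p,cams):
    return -sum(np.mean([smp(c,W(p,ring(o))).mean() for o in(-.002,-.005)])-.5*smp(c,W(p,ring(.005))).mean()-.5*smp(c,W(p,ring(-.014))).mean() for c in cams)
for cams in(("top",),("scene",),("top","scene")):
    r=minimize(cost,[.5477,.134,-.125],args=(cams,),method="Nelder-Mead",options=dict(initial_simplex=[[.5477,.134,-.125],[.5527,.134,-.125],[.5477,.139,-.125],[.5477,.134,-.08]]))
    print(cams,r.x.round(4),round(r.fun,1))
p=r.x
x=np.arange(-.035,.02,.002)
for z in(.024,.008):
    pr=[np.mean([smp("top",W(p,[[u,v,z]]))[0] for v in np.linspace(-.024,.024,9)]) for u in x];print(z,[(round(u*1e3),round(b)) for u,b in zip(x,pr)])
for c,a,b,fl in(("top",(443.5,167),(454.3,217),(449,199)),("scene",(269,351.6),(200.4,325.6),(226.5,336))):
    A,B,F=[U(c,q,.05) for q in(a,b,fl)];print(c,"far",A.round(4),"near",B.round(4),"fl",F.round(4),"mid",((A+B)/2).round(4),"len",np.linalg.norm(A-B).round(3),"yaw",np.arctan2(*(A-B)[1::-1]).round(3))
E
python3 fit.py; python3 -c "
from h import *
go((.547,-.393,.2),.187)"
```

```text
('top',) [ 0.5474  0.1312 -0.1278] -73.4
('scene',) [ 0.5464  0.1311 -0.1271] -116.5
('top', 'scene') [ 0.5469  0.1311 -0.1279] -189.2
0.024 [(-35, 67), (-33, 67), (-31, 66), (-29, 66), (-27, 72), (-25, 89), (-23, 120), (-21, 151), (-19, 174), (-17, 181), (-15, 178), (-13, 169), (-11, 150), (-9, 120), (-7, 81), (-5, 62), (-3, 62), (-1, 64), (1, 66), (3, 67), (5, 67), (7, 67), (9, 68), (11, 69), (13, 69), (15, 69), (17, 68), (19, 67)]
0.008 [(-35, 67), (-33, 67), (-31, 67), (-29, 66), (-27, 68), (-25, 79), (-23, 106), (-21, 137), (-19, 165), (-17, 181), (-15, 181), (-13, 176), (-11, 162), (-9, 139), (-7, 103), (-5, 69), (-3, 61), (-1, 63), (1, 66), (3, 67), (5, 67), (7, 67), (9, 67), (11, 68), (13, 69), (15, 69), (17, 69), (19, 68)]
top far [ 0.6432 -0.3766  0.05  ] near [ 0.452  -0.4125  0.05  ] fl [ 0.5206 -0.3941  0.05  ] mid [ 0.5476 -0.3945  0.05  ] len 0.195 yaw 0.186
scene far [ 0.6424 -0.3802  0.05  ] near [ 0.4505 -0.4117  0.05  ] fl [ 0.5257 -0.4005  0.05  ] mid [ 0.5464 -0.396   0.05  ] len 0.194 yaw 0.163
clock 0.9 rows 18
[-0.244, -0.291, -0.0] [0.0, -0.0, 0.269]
[-0.283, -0.254, -0.0] [0.0, -0.0, 0.269]
[-0.316, -0.212, -0.0] [0.0, -0.0, 0.269]
[-0.342, -0.165, -0.0] [0.0, -0.0, 0.269]
[-0.362, -0.116, -0.0] [0.0, -0.0, 0.269]
[-0.375, -0.064, -0.0] [0.0, -0.0, 0.269]
[-0.38, -0.01, -0.0] [0.0, -0.0, 0.269]
[-0.377, 0.043, -0.0] [0.0, -0.0, 0.269]
[-0.368, 0.095, -0.0] [0.0, -0.0, 0.269]
[-0.351, 0.146, -0.0] [0.0, -0.0, 0.269]
[-0.327, 0.194, -0.0] [0.0, -0.0, 0.269]
[-0.296, 0.238, -0.0] [0.0, -0.0, 0.269]
[-0.26, 0.277, -0.0] [0.0, -0.0, 0.269]
[-0.218, 0.311, -0.0] [0.0, -0.0, 0.269]
[-0.173, 0.338, -0.0] [0.0, -0.0, 0.269]
[-0.124, 0.359, -0.0] [0.0, -0.0, 0.269]
[-0.072, 0.373, -0.0] [0.0, -0.0, 0.269]
[-0.019, 0.379, -0.0] [0.0, -0.0, 0.269]
```

jog_arm(
  plan=[
    [1,-0.244,-0.291,0,0,0,0.269],
    [1,-0.283,-0.254,0,0,0,0.269],
    [1,-0.316,-0.212,0,0,0,0.269],
    [1,-0.342,-0.165,0,0,0,0.269],
    [1,-0.362,-0.116,0,0,0,0.269],
  ],
)

```text
clock: 1.52
ee_pos: [0.3438, 0.3175, 0.1999]
ee_rot: [1.681, 2.654, 0.001]
ft_force: [1.0, -1.1, -0.6]
grip_width: 0.0953
gripper_force: 0.0
```

jog_arm(
  plan=[
    [1,-0.375,-0.064,0,0,0,0.269],
    [1,-0.38,-0.01,0,0,0,0.269],
    [1,-0.377,0.043,0,0,0,0.269],
    [1,-0.368,0.095,0,0,0,0.269],
    [1,-0.351,0.146,0,0,0,0.269],
  ],
)

```text
clock: 2.15
ee_pos: [0.4218, 0.0431, 0.2001]
ee_rot: [2.493, 1.91, 0.002]
ft_force: [0.2, -0.1, -0.1]
grip_width: 0.0949
gripper_force: 0.0
```

jog_arm(
  plan=[
    [1,-0.327,0.194,0,0,0,0.269],
    [1,-0.296,0.238,0,0,0,0.269],
    [1,-0.26,0.277,0,0,0,0.269],
    [1,-0.218,0.311,0,0,0,0.269],
    [1,-0.173,0.338,0,0,0,0.269],
  ],
)

```text
clock: 2.78
ee_pos: [0.4998, -0.2311, 0.1999]
ee_rot: [3.0, 0.933, 0.001]
ft_force: [0.8, 0.3, -0.3]
grip_width: 0.0952
gripper_force: 0.0
```

```bash
python3 -c "
from h import *
go((.544,-.3955,.13),.178)
go((.544,-.3955,.13),.178,5)"
```

```text
clock 2.77 rows 4
[-0.095, 0.267, 0.117] [0.0, -0.0, 0.203]
[-0.066, 0.276, 0.117] [0.0, -0.0, 0.203]
[-0.036, 0.281, 0.117] [0.0, -0.0, 0.203]
[-0.006, 0.284, 0.117] [0.0, -0.0, 0.203]
clock 2.77 rows 5
[-0.076, 0.214, 0.093] [0.0, -0.0, 0.162]
[-0.057, 0.22, 0.093] [0.0, -0.0, 0.162]
[-0.039, 0.224, 0.093] [0.0, -0.0, 0.162]
[-0.019, 0.226, 0.093] [0.0, -0.0, 0.162]
[-0.0, 0.227, 0.093] [0.0, -0.0, 0.162]
```

jog_arm(
  plan=[
    [1,-0.076,0.214,0.093,0,0,0.162],
    [1,-0.057,0.22,0.093,0,0,0.162],
    [1,-0.039,0.224,0.093,0,0,0.162],
    [1,-0.019,0.226,0.093,0,0,0.162],
    [1,0,0.227,0.093,0,0,0.162],
  ],
)

```text
clock: 3.4
ee_pos: [0.5449, -0.3945, 0.1295]
ee_rot: [3.129, 0.284, 0.0]
ft_force: [0.2, 0.2, 0.4]
grip_width: 0.0949
gripper_force: 0.0
```

jog_arm(
  plan=[
    [1,0,0,0.16,0,0,0],
    [1,0,0,0.16,0,0,0],
    [1,0,0,0.14,0,0,0],
    [0,0,0,0,0,0,0],
    [0,0,0,0,0,0,0],
  ],
  newtons=20,
)

```text
clock: 4.03
ee_pos: [0.5452, -0.3936, 0.0619]
ee_rot: [3.127, 0.289, 0.002]
ft_force: [-0.1, 0.4, 0.9]
grip_width: 0.0804
gripper_force: 0.0
```

jog_arm(
  plan=[
    [0,0,0,0,0,0,0],
    [0,0,0,0,0,0,0],
    [0,0,0,0,0,0,0],
    [0,0,0,0,0,0,0],
    [0,0,0,0,0,0,0],
  ],
  newtons=40,
)

```text
clock: 4.65
ee_pos: [0.5446, -0.3933, 0.0609]
ee_rot: [-3.128, -0.289, 0.0]
ft_force: [0.5, -0.2, -0.7]
grip_width: 0.0305
gripper_force: 0.0
```

jog_arm(
  plan=[
    [0,0,0,0,0,0,0],
    [0,0,0,0,0,0,0],
    [0,0,0,-0.1,0,0,0],
    [0,0,0,-0.25,0,0,0],
    [0,0,0,-0.35,0,0,0],
  ],
  newtons=40,
)

```text
clock: 5.28
ee_pos: [0.5439, -0.3927, 0.1662]
ee_rot: [-3.126, -0.288, 0.003]
ft_force: [0.6, 0.1, 0.2]
grip_width: 0.0003
gripper_force: 0.0
```

```bash
python3 - <<'E'
from h import *
from workcell import grab_frame
im=[grab_frame(c)[:,:,::-1] for c in("top","scene")]
[cv2.imwrite(f"pics/{c}1.png",i) for c,i in zip(("top","scene"),im)]
s=sensors.read_state();g=P("top",s["ee_pos"])[0].astype(int);h=P("scene",s["ee_pos"])[0].astype(int)
f=lambda i,q:cv2.resize(i[q[1]-40:q[1]+40,max(q[0]-40,0):max(q[0]-40,0)+80],None,fx=5,fy=5,interpolation=2)
print(g,h,s["ft_force"],s["moment"],s["gripper_force"],s["ee_pos"])
cv2.imwrite("pics/c2.png",np.hstack([f(im[0],g),f(im[1],h)]))
p=(.5469,.1311,-.128)
# tcp for grasp x=-3 with flange at slot -16: shaft centre x=+9 -> tool at jig x=+6
print(W(p,[[.006,0,.2]]))
go((*W(p,[[.006,0,0]])[0,:2],.15),-.128)
E
```

```text
[460 188] [228 319] [ 0.0121159  -0.0443423   1.28576898] [-0.02262005  0.1499839   0.03135319] 0.0 [ 0.54827479 -0.39632804  0.17597879]
[[0.55285092 0.1303341  0.2       ]]
clock 5.38 rows 10
[0.067, -0.345, 0.014] [0.002, -0.002, 0.06]
[0.056, -0.347, 0.014] [0.002, -0.002, 0.06]
[0.045, -0.348, 0.015] [0.002, -0.002, 0.06]
[0.035, -0.35, 0.015] [0.002, -0.002, 0.06]
[0.024, -0.35, 0.015] [0.002, -0.002, 0.06]
[0.013, -0.351, 0.015] [0.002, -0.002, 0.06]
[0.002, -0.351, 0.016] [0.002, -0.002, 0.06]
[-0.009, -0.351, 0.016] [0.002, -0.002, 0.06]
[-0.02, -0.351, 0.017] [0.002, -0.002, 0.06]
[-0.031, -0.35, 0.017] [0.002, -0.002, 0.06]
```

View pics/c2.png

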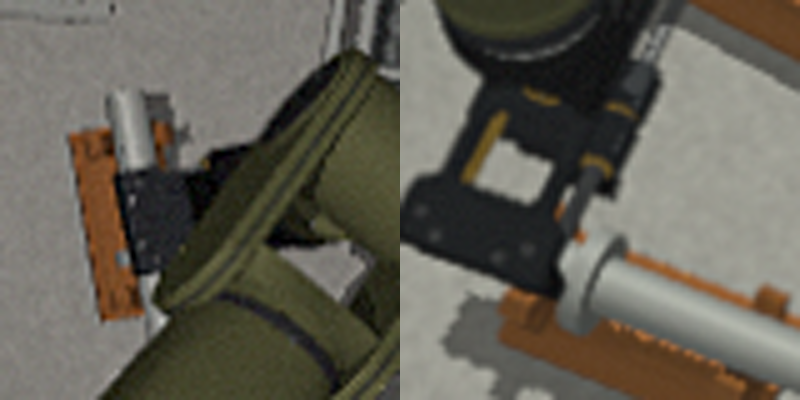

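The grip missed: the fingers closed empty before gripping force built up, and the shaft is still in its rack (flange at scene ~(226,333)). I'll go again a little lower and wait for the force before lifting.

jog_arm(
  plan=[
    [1,0,0,0,0,0,0],
    [1,0,0,0,0,0,0],
    [1,0,0,0,0,0,0],
    [1,0,0,0,0,0,0],
    [1,0,0,0,0,0,0],
  ],
)

```text
clock: 6.0
ee_pos: [0.5445, -0.3932, 0.1654]
ee_rot: [-3.128, -0.289, 0.001]
ft_force: [0.5, 0.3, 0.3]
grip_width: 0.045
gripper_force: 0.0
```

```bash
python3 - <<'E'
from h import *
for _ in range(2): s=sensors.read_state(); print(s["ee_pos"],s["ee_rot"],s["grip_width"])
go((.544,-.3955,.058),.178,4)
E
```

```text
[ 0.5445243  -0.39319134  0.16536492] [-3.12773950e+00 -2.88515491e-01  9.21038996e-04] 0.04500019991287519
[ 0.5445243  -0.39319134  0.16536492] [-3.12773950e+00 -2.88515491e-01  9.21038996e-04] 0.04500019991287519
clock 6.0 rows 4
[-0.001, 0.004, 0.179] [-0.0, 0.0, 0.003]
[-0.001, 0.004, 0.179] [-0.0, 0.0, 0.003]
[-0.002, 0.004, 0.179] [-0.0, 0.0, 0.003]
[-0.002, 0.004, 0.179] [-0.0, 0.0, 0.003]
```

jog_arm(
  plan=[
    [0.8,0,0,0,0,0,0],
    [0.8,0,0,0.15,0,0,0],
    [0.8,0,0,0.2,0,0,0],
    [0.8,0,0,0.2,0,0,0],
    [0.8,0,0.015,0.17,0,0,0],
  ],
  newtons=40,
)

```text
clock: 6.62
ee_pos: [0.5439, -0.3945, 0.0546]
ee_rot: [-3.126, -0.289, 0.003]
ft_force: [-0.4, -0.4, 0.1]
grip_width: 0.0763
gripper_force: 0.0
```

jog_arm(
  plan=[
    [0,0,0,0,0,0,0],
    [0,0,0,0,0,0,0],
    [0,0,0,0,0,0,0],
    [0,0,0,0,0,0,0],
    [0,0,0,0,0,0,0],
  ],
  newtons=40,
)

```text
clock: 7.25
ee_pos: [0.5454, -0.3958, 0.0587]
ee_rot: [3.127, 0.288, 0.001]
ft_force: [1.1, 0.4, -1.0]
grip_width: 0.0316
gripper_force: 0.0
```

jog_arm(
  plan=[
    [0,0,0,0,0,0,0],
    [0,0,0,0,0,0,0],
    [0,0,0,0,0,0,0],
    [0,0,0,0,0,0,0],
    [0,0,0,0,0,0,0],
  ],
  newtons=40,
)

```text
clock: 7.88
ee_pos: [0.545, -0.3955, 0.0578]
ee_rot: [-3.128, -0.289, 0.0]
ft_force: [-0.4, -0.1, 0.0]
grip_width: 0.0004
gripper_force: 0.0
```

```bash
python3 - <<'E'
from h import *
from workcell import grab_frame
im=[grab_frame(c)[:,:,::-1] for c in("top","scene")]
[cv2.imwrite(f"pics/{c}2.png",i) for c,i in zip(("top","scene"),im)]
s=sensors.read_state();g=P("top",s["ee_pos"])[0].astype(int);h=P("scene",s["ee_pos"])[0].astype(int)
f=lambda i,q:cv2.drawMarker(cv2.resize(i[q[1]-40:q[1]+40,q[0]-40:q[0]+40],None,fx=5,fy=5,interpolation=2),(200,200),(0,255,0))
print(g,h,s["ee_pos"],s["joints"])
cv2.imwrite("pics/c3.png",np.hstack([f(im[0],g),f(im[1],h)]))
E
```

```text
[449 192] [233 336] [ 0.54504842 -0.39550786  0.05784992] [-7.07394030e-01  2.92050489e-01  1.70375605e+00 -2.25140990e-05
  1.14589884e+00  6.79394309e-01]
```

View pics/c3.png

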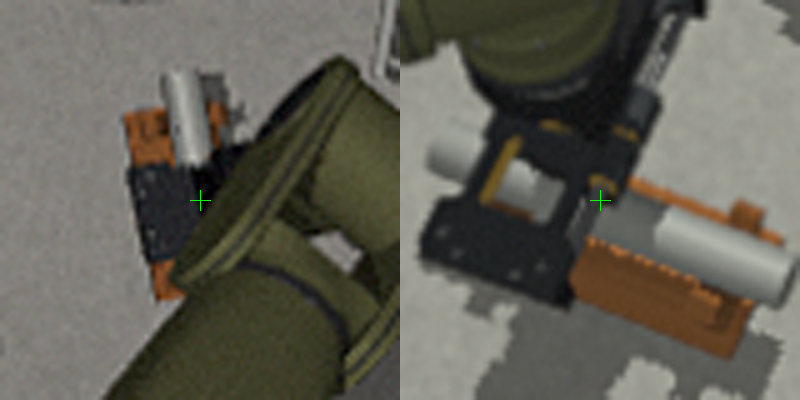

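```bash
python3 - <<'E'
from h import *
a=cv2.imread("pics/scene2.png")[295:370,190:275];b=cv2.imread("pics/scene1.png")[285:360,190:275]
f=lambda a:cv2.resize(np.clip(255*(a/255.)**.5,0,255).astype(np.uint8),None,fx=4.6,fy=6,interpolation=2)
cv2.imwrite("pics/c4.png",np.hstack([f(a),f(b)]))
E
```

```text
(no output)
```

View pics/c4.png

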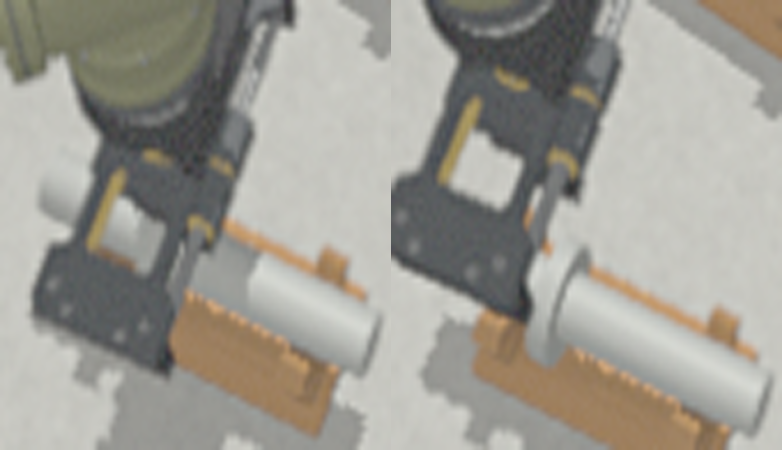

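```bash
python3 - <<'E'
from h import *
s=sensors.read_state()
def mk(f,pos,rv,w,K=5.5):
    a=cv2.imread(f);Rm=R.from_rotvec(rv);t=lambda L:P("scene",Rm.apply(np.array(L))+pos)
    c=t([[0,0,0]])[0].astype(int);x0,y0=max(c[0]-36,0),max(c[1]-45,0)
    b=np.clip(255*(a[y0:y0+90,x0:x0+72]/255.)**.5,0,255).astype(np.uint8);b=cv2.resize(b,None,fx=K,fy=K,interpolation=2)
    q=lambda L:((t(L)-[x0,y0]+.5)*K).astype(np.int32).reshape(-1,1,2)
    z=-.053
    cv2.polylines(b,[q([[-.0375,-.09,z],[.0375,-.09,z],[.0375,.09,z],[-.0375,.09,z]])],True,(0,255,0),1)
    for e in(-1,1):cv2.polylines(b,[q([[-.01,e*w/2,z],[-.01,e*w/2,.025],[.01,e*w/2,.025],[.01,e*w/2,z]])],True,(0,0,255),1)
    return b
A=mk("pics/scene0.png",np.array([.2655,.5933,.1997]),np.array([.656,3.072,0]),.095)
B=mk("pics/scene2.png",s["ee_pos"],s["ee_rot"],0.0)
h=min(len(A),len(B));cv2.imwrite("pics/c5.png",np.hstack([A[:h],B[:h]])); print(A.shape,B.shape)
E
```

```text
(495, 396, 3) (495, 396, 3)
```

View pics/c5.png

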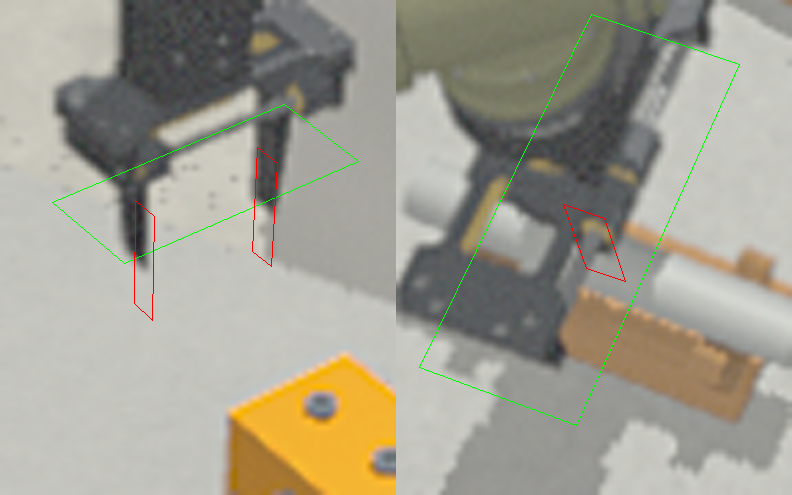

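The overlay shows the real gripper about 10–12 px above its reported pose in both pictures. So the tool sits higher than reported, and the fingers closed above the shaft. I'll fit the offset.

```bash
python3 - <<'E'
from h import *
s=sensors.read_state();z=-.053
cur=(s["ee_pos"],R.from_rotvec(s["ee_rot"]))
st=(np.array([.2655,.5933,.1997]),R.from_rotvec([.656,3.072,0]))
c=P("scene",[s["ee_pos"]])[0].astype(int)-[36,45]
t=lambda l,o:(o[1].apply(l)+o[0])
# scene2 -y edge corners (tool y sign: tool y ~ world -y at heading .18)
y=.09
print("tool y world",cur[1].apply([0,1,0]).round(2),"tool x",cur[1].apply([1,0,0]).round(2))
obs=[("scene",t([-.0375,y,z],cur),c+np.array([400-396,302])/5.5-.5),("scene",t([.0375,y,z],cur),c+np.array([560-396,366])/5.5-.5),
 ("top",t([.0375,-y,z],cur),(434.6,185)),("top",t([-.0375,-y,z],cur),(439,204))]
for cc,X,q in obs: print(cc,X.round(3),P(cc,X)[0].round(1),np.round(q,1))
f=lambda d:np.concatenate([P(cc,X+d)[0]-q for cc,X,q in obs])
r=least_squares(f,[0,0,0.]);print(r.x.round(4),r.fun.round(1))
c0=P("scene",[st[0]])[0].astype(int);c0=np.array([max(c0[0]-36,0),max(c0[1]-45,0)])
tips=[c0+np.array(v)/5.5-.5 for v in((143,266),(268,215))];ex=[P("scene",t([0,e*.0535,.025],st))[0] for e in(-1,1)];print("tips",tips,ex)
E
```

```text
tool y world [ 0.18 -0.98 -0.  ] tool x [ 0.98  0.18 -0.  ]
scene [ 0.525 -0.491  0.111] [200.7 357.3] [197.2 345.4]
scene [ 0.598 -0.477  0.111] [229.3 367.8] [226.3 357. ]
top [ 0.565 -0.3    0.111] [428.3 186. ] [434.6 185. ]
top [ 0.492 -0.314  0.111] [432.6 206.1] [439 204]
[0.0027 0.0014 0.0772] [-1.3  0.4 -0.2 -0.2 -0.9 -1.9 -0.8  0.3]
tips [array([316.5       ,  48.86363636]), array([339.22727273,  39.59090909])] [array([315.1878817 ,  57.85702541]), array([339.50666249,  46.97598838])]
```

jog_arm(
  plan=[
    [0,0,0,0.014,0,0,0],
    [0,0,0,0.014,0,0,0],
    [0,0,0,0.014,0,0,0],
    [0,0,0,0.014,0,0,0],
    [0,0,0,0.014,0,0,0],
  ],
)

```text
clock: 8.6
ee_pos: [0.5451, -0.3956, 0.05]
ee_rot: [-3.128, -0.289, 0.001]
ft_force: [-5.7, 5.1, 17.6]
grip_width: 0.0005
gripper_force: 8.7
```

jog_arm(
  plan=[
    [0,0,0,0.014,0,0,0],
    [0,0,0,0.006,0,0,0],
    [0,0,0,0.006,0,0,0],
    [0,0,0,0.006,0,0,0],
    [0,0,0,0,0,0,0],
  ],
)

```text
clock: 9.22
ee_pos: [0.5452, -0.3957, 0.0498]
ee_rot: [-3.128, -0.289, 0.002]
ft_force: [-13.1, 10.9, 29.0]
grip_width: 0.0006
gripper_force: 14.9
```

jog_arm(
  plan=[
    [0.8,0,0,-0.1,0,0,0],
    [0.8,0,0,-0.1,0,0,0],
    [0.8,0,0,0,0,0,0],
    [0.8,0,0,0,0,0,0],
    [0.8,0,0,0,0,0,0],
  ],
)

```text
clock: 9.85
ee_pos: [0.5445, -0.3951, 0.0714]
ee_rot: [-3.127, -0.288, 0.002]
ft_force: [-0.6, 0.1, 0.3]
grip_width: 0.045
gripper_force: 0.0
```

jog_arm(
  plan=[
    [0.8,0,0,0,0,0,0],
    [0.8,0,0,0,0,0,0],
    [0.8,0,0,0,0,0,0],
    [0.8,0,0,0.1,0,0,0],
    [0.8,0,0,0.07,0,0,0],
  ],
)

```text
clock: 10.48
ee_pos: [0.5445, -0.3951, 0.0454]
ee_rot: [-3.127, -0.288, 0.002]
ft_force: [-0.3, 0.2, 0.0]
grip_width: 0.0762
gripper_force: 0.0
```

```bash
python3 -c "
from h import *
s=sensors.read_state();print(s['grip_width'],s['ft_force'])
go((.544,-.3955,.019),.178,2)"
```

```text
0.07624222747767526 [-0.30812194  0.20689488  0.03973711]
clock 10.47 rows 2
[-0.002, 0.001, 0.088] [-0.001, 0.001, 0.006]
[-0.002, 0.001, 0.088] [-0.001, 0.001, 0.006]
```

jog_arm(
  plan=[
    [0.8,0,0,0.09,0,0,0],
    [0.8,0,0,0.08,0,0,0],
    [0,0,0,0,0,0,0],
    [0,0,0,0,0,0,0],
    [0,0,0,0,0,0,0],
  ],
  newtons=45,
)

```text
clock: 11.1
ee_pos: [0.5455, -0.396, 0.0224]
ee_rot: [3.127, 0.289, 0.001]
ft_force: [-0.4, 0.5, 0.2]
grip_width: 0.0517
gripper_force: 0.0
```

jog_arm(
  plan=[
    [0,0,0,0,0,0,0],
    [0,0,0,0,0,0,0],
    [0,0,0,0,0,0,0],
    [0,0,0,0,0,0,0],
    [0,0,0,0,0,0,0],
  ],
)

```text
clock: 11.72
ee_pos: [0.5452, -0.3955, 0.022]
ee_rot: [-3.128, -0.288, -0.0]
ft_force: [-1.4, 1.3, 3.5]
grip_width: 0.0293
gripper_force: 44.9
```

jog_arm(
  plan=[
    [0,0,0,-0.05,0,0,0],
    [0,0,0,-0.15,0,0,0],
    [0,0,0,-0.2,0,0,0],
    [0,0,0,-0.2,0,0,0],
    [0,0,0,-0.12,0,0,0],
  ],
)

```text
clock: 12.35
ee_pos: [0.5458, -0.3962, 0.1326]
ee_rot: [3.126, 0.289, 0.003]
ft_force: [0.3, -0.3, -5.2]
grip_width: 0.0295
gripper_force: 44.6
```

```bash
python3 -c "
from h import *
s=sensors.read_state();print(s['grip_width'],s['ft_force'],s['gripper_force'])
X=W((.5469,.1311,-.128),[[.007,0,.13]])[0];print(X)
go(X,-.128,10)"
```

```text
0.02945786155000702 [ 0.32189392 -0.27890329 -5.24446826] 44.648505449295044
[0.55384273 0.13020644 0.13      ]
clock 12.35 rows 10
[0.07, -0.344, 0.001] [0.0, -0.0, 0.06]
[0.059, -0.346, 0.001] [0.0, -0.0, 0.06]
[0.048, -0.348, 0.001] [0.0, -0.0, 0.06]
[0.037, -0.349, 0.001] [0.0, -0.0, 0.06]
[0.026, -0.35, 0.001] [0.0, -0.0, 0.06]
[0.015, -0.351, 0.001] [0.0, -0.0, 0.06]
[0.004, -0.351, 0.001] [0.0, -0.0, 0.06]
[-0.007, -0.351, 0.001] [0.0, -0.0, 0.06]
[-0.018, -0.351, 0.002] [0.0, -0.0, 0.06]
[-0.029, -0.35, 0.002] [0.0, -0.0, 0.06]
```

Carrying the weight (~5 N). Moving over the jig.

jog_arm(
  plan=[
    [0,0.07,-0.344,0,0,0,0.06],
    [0,0.059,-0.346,0,0,0,0.06],
    [0,0.048,-0.348,0,0,0,0.06],
    [0,0.037,-0.349,0,0,0,0.06],
    [0,0.026,-0.35,0,0,0,0.06],
  ],
)

```text
clock: 12.98
ee_pos: [0.5488, -0.1306, 0.1297]
ee_rot: [-3.141, -0.041, 0.0]
ft_force: [1.5, 1.0, -4.7]
grip_width: 0.0294
gripper_force: 44.6
```

jog_arm(
  plan=[
    [0,0.015,-0.351,0,0,0,0.06],
    [0,0.004,-0.351,0,0,0,0.06],
    [0,-0.007,-0.351,0,0,0,0.06],
    [0,-0.018,-0.351,0,0,0,0.06],
    [0,-0.029,-0.35,0,0,0,0.06],
  ],
)

```text
clock: 13.6
ee_pos: [0.553, 0.1327, 0.1298]
ee_rot: [3.135, -0.206, 0.0]
ft_force: [0.5, -0.3, -5.3]
grip_width: 0.029
gripper_force: 44.6
```

```bash
cat > w.py <<'E'
from h import *
from workcell import grab_frame
import sys
n=sys.argv[1]
for c in("top","scene"): cv2.imwrite(f"pics/{c}{n}.png",grab_frame(c)[:,:,::-1])
p=np.array([.5469,.1311,-.128])
def loc(x):
    d=np.array(x)[:2]-p[:2];c,s=np.cos(p[2]),np.sin(p[2]);return np.r_[c*d[0]+s*d[1],-s*d[0]+c*d[1]]
s=sensors.read_state();print("clock",s["clock"],"jig xy",loc(s["ee_pos"]).round(4),"z",s["ee_pos"][2].round(4),"head",round(2*np.arctan2(s["ee_rot"][1],s["ee_rot"][0]),4),s["ft_force"].round(1),s["gripper_force"])
E
python3 w.py 3; python3 -c "
from h import *
go((.55384,.1302,.13),-.128,1)
import cv2
f=lambda c,x,y,k:cv2.resize(cv2.imread(f'pics/{c}3.png')[y:y+80,x:x+80],None,fx=k,fy=k,interpolation=2)
cv2.imwrite('pics/c6.png',np.hstack([f('top',270,150,5),f('scene',290,120,5)]))"
```

```text
clock 13.7 jig xy [0.0053 0.0052] z 0.1298 head 6.1583 [-0.8 -0.3 -4.5] 44.64513123035431
clock 13.7 rows 1
[0.011, 0.035, -0.001] [-0.004, 0.001, 0.006]
```

View pics/c6.png

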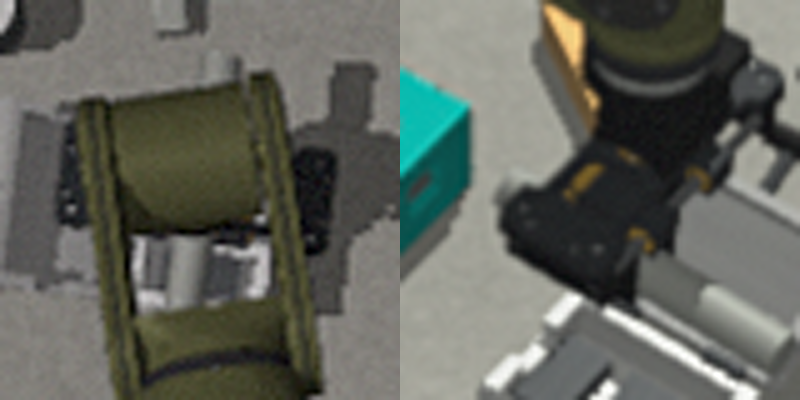

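jog_arm(
  plan=[
    [0,0.011,0.035,0,0,0,0.006],
    [0,0,0,0.1,0,0,0],
    [0,0,0,0.2,0,0,0],
    [0,0,0,0.16,0,0,0],
    [0,0,0,0,0,0,0],
  ],
)

```text
clock: 14.32
ee_pos: [0.5516, 0.124, 0.0569]
ee_rot: [3.133, -0.212, -0.011]
ft_force: [-0.2, 0.1, -5.5]
grip_width: 0.029
gripper_force: 44.6
```

```bash
python3 - <<'E'
from h import *
p=np.array([.5469,.1311,-.128])
s=sensors.read_state();d=s["ee_pos"][:2]-p[:2];c,q=np.cos(p[2]),np.sin(p[2]);print("jig xy",c*d[0]+q*d[1],-q*d[0]+c*d[1],s["ee_pos"][2],2*np.arctan2(s["ee_rot"][1],s["ee_rot"][0])-2*np.pi,s["ft_force"])
e=U("top",(314,162),.158)[:2]-p[:2];print("far end(before) jig",c*e[0]+q*e[1],-q*e[0]+c*e[1])
E
```

```text
jig xy 0.005611636137849232 -0.006473227339567416 0.05687313362798696 -6.418614396218487 [-0.17327221  0.1319913  -5.50981984]
far end(before) jig 0.10409481024624845 -0.001757360350301676
```

jog_arm(
  plan=[
    [0,0,0,0,0,0,0],
    [0,0,0,0,0,0,0],
    [0,0,0,0,0,0,0],
    [0,0,0,0,0,0,0],
    [0,0,0,0,0,0,0],
  ],
)

```text
clock: 14.95
ee_pos: [0.5546, 0.1257, 0.0608]
ee_rot: [-3.135, 0.209, -0.0]
ft_force: [0.3, 0.4, -5.5]
grip_width: 0.0293
gripper_force: 44.6
```

```bash
python3 w.py 4; python3 w.py 4; python3 -c "
from h import *
go((.55384,.1302,.058),-.128,1)"
```

```text
clock 15.05 jig xy [ 0.0082 -0.0044] z 0.0607 head -0.1332 [ 0.5  0.  -4.4] 44.64411735534668
clock 15.15 jig xy [ 0.0082 -0.0044] z 0.0606 head -0.1332 [-0.4 -0.  -4.1] 44.64410841464996
clock 15.15 rows 1
[-0.008, -0.029, 0.017] [0.0, 0.0, -0.01]
```

jog_arm(
  plan=[
    [0,-0.008,-0.029,0,0,0,-0.01],
    [0,0,0,0.1,0,0,0],
    [0,0,0,0.06,0,0,0],
    [0,0,0,0,0,0,0],
    [0,0,0,0,0,0,0],
  ],
)

```text
clock: 15.78
ee_pos: [0.5539, 0.1301, 0.0364]
ee_rot: [3.135, -0.201, -0.0]
ft_force: [0.8, -0.3, -5.2]
grip_width: 0.0292
gripper_force: 44.6
```

```bash
python3 w.py 5
```

```text
clock 15.875 jig xy [0.0075 0.    ] z 0.037 head 6.155 [-0.2 -1.2 -4.3] 44.64413344860077
```

Now at jig (7.5, 0) with no contact. Lowering in small steps: riding on the bed would read z ≈ 24 mm, seated ≈ 14 mm.

jog_arm(
  plan=[
    [0,0,0,0.025,0,0,0],
    [0,0,0,0.025,0,0,0],
    [0,0,0,0.02,0,0,0],
    [0,0,0,0.015,0,0,0],
    [0,0,0,0,0,0,0],
  ],
)

```text
clock: 16.5
ee_pos: [0.5536, 0.1301, 0.0235]
ee_rot: [3.135, -0.201, -0.001]
ft_force: [-0.6, -1.0, -4.7]
grip_width: 0.0293
gripper_force: 44.6
```

jog_arm(
  plan=[
    [0,0,0,0.015,0,0,0],
    [0,0,0,0.015,0,0,0],
    [0,0,0,0.01,0,0,0],
    [0,0,0,0,0,0,0],
    [0,0,0,0,0,0,0],
  ],
)

```text
clock: 17.12
ee_pos: [0.5539, 0.1302, 0.0179]
ee_rot: [-3.135, 0.201, -0.0]
ft_force: [0.5, -0.2, -6.0]
grip_width: 0.0289
gripper_force: 44.6
```

jog_arm(
  plan=[
    [0,0,0,0.008,0,0,0],
    [0,0,0,0.008,0,0,0],
    [0,0,0,0.006,0,0,0],
    [0,0,0,0,0,0,0],
    [0,0,0,0,0,0,0],
  ],
)

```text
clock: 17.75
ee_pos: [0.5538, 0.1301, 0.0145]
ee_rot: [-3.135, 0.201, 0.0]
ft_force: [-0.3, -0.3, -5.5]
grip_width: 0.0294
gripper_force: 44.6
```

```bash
python3 w.py 6
```

```text
clock 17.85 jig xy [ 0.007 -0.   ] z 0.0145 head 6.1551 [-0.2  0.2 -5.4] 44.63974177837372
```

jog_arm(
  plan=[
    [0,0,0,0.008,0,0,0],
    [0,0,0,0.008,0,0,0],
    [0,0,0,0,0,0,0],
    [0,0,0,0,0,0,0],
    [0,0,0,0,0,0,0],
  ],
)

```text
clock: 18.48
ee_pos: [0.5541, 0.1302, 0.0139]
ee_rot: [3.135, -0.201, -0.0]
ft_force: [-5.5, -0.2, 5.7]
grip_width: 0.0292
gripper_force: 44.6
```

```bash
python3 - <<'E'
from workcell import sensors
s=sensors.read_state();print(s["ft_force"],s["ee_pos"],s["moment"],s["gripper_force"])
E
```

```text
[-5.50958619 -0.17871474  5.73727986] [0.55414549 0.13016738 0.01389585] [-0.19512878  1.13665451 -0.01044895] 44.64450001716614
```

Contact at z = 13.9 mm, the predicted seated height, so the flange is in the slot. Releasing with a narrow opening.

jog_arm(
  plan=[
    [0.45,0,0,-0.006,0,0,0],
    [0.45,0,0,0,0,0,0],
    [0.45,0,0,0,0,0,0],
    [0.45,0,0,0,0,0,0],
    [0.45,0,0,0,0,0,0],
  ],
)

```text
clock: 19.1
ee_pos: [0.5539, 0.1301, 0.0129]
ee_rot: [3.135, -0.201, -0.0]
ft_force: [-0.1, -0.1, 0.8]
grip_width: 0.0429
gripper_force: 0.0
```

jog_arm(
  plan=[
    [0.45,0,0,-0.06,0,0,0],
    [0.45,0,0,-0.1,0,0,0],
    [0.45,0,0,-0.3,0,0,0],
    [0.45,0,0,-0.4,0,0,0],
    [0.45,0,0,-0.3,0,0,0],
  ],
)

```text
clock: 19.73
ee_pos: [0.5548, 0.1303, 0.1915]
ee_rot: [-3.134, 0.201, -0.007]
ft_force: [0.9, 0.2, -0.5]
grip_width: 0.0432
gripper_force: 0.0
```

```bash
python3 - <<'E'
from h import *
s=sensors.read_state();print(s["ee_pos"],s["grip_width"])
# shell geometry: angle from handle in original pictures
p=(.5469,.1311,-.128)
def handle(th):
    y,z=-.145,.010;c,q=np.cos(th),np.sin(th)   # opening: -y side goes up
    return np.array([[0,.056+c*y+q*z,.042-q*y+c*z]])
r=[]
obs=[("top",(259,187))]
for th in np.arange(2.3,2.95,.05): print(th.round(2),handle(th)[0].round(3),P("top",W(p,handle(th)))[0].round(1),P("scene",W(p,handle(th)))[0].round(1))
E
```

```text
[0.55477049 0.13027672 0.19154478] 0.04317973539468224
2.3 [0.    0.16  0.143] [265.5 186.1] [365.  145.2]
2.35 [0.    0.165 0.138] [264.4 186.1] [365.7 145.5]
2.4 [0.    0.17  0.133] [263.3 186.1] [366.4 145.8]
2.45 [0.    0.174 0.127] [262.3 186.1] [367.  146.2]
2.5 [0.    0.178 0.121] [261.4 186.1] [367.6 146.8]
2.55 [0.    0.182 0.115] [260.6 186.1] [368.  147.4]
2.6 [0.    0.185 0.108] [259.9 186.2] [368.5 148.2]
2.65 [0.    0.189 0.102] [259.3 186.3] [368.8 149. ]
2.7 [0.    0.191 0.095] [258.9 186.3] [369.1 149.9]
2.75 [0.    0.194 0.088] [258.5 186.4] [369.3 150.9]
2.8 [0.    0.196 0.081] [258.2 186.5] [369.5 151.9]
2.85 [0.    0.198 0.074] [258.  186.7] [369.6 153.1]
2.9 [0.    0.199 0.067] [257.9 186.8] [369.6 154.3]
2.95 [0.   0.2  0.06] [257.9 186.9] [369.6 155.6]
```

```bash
cat > sh.py <<'E'
from h import *
p=(.5469,.1311,-.128)
def handle(th,y=-.145,z=.010):
    c,q=np.cos(th),np.sin(th);return np.array([[0,.056+c*y+q*z,.042-q*y+c*z]])
E
python3 - <<'E'
from sh import *
for c,(x,y) in(("top",(259,187)),("scene",(369,150))):
    g=cv2.cvtColor(cv2.imread(f"pics/{c}0.png"),cv2.COLOR_BGR2GRAY)[y-12:y+12,x-12:x+12]
    m=(g<45).astype(np.uint8);n,l,st,ce=cv2.connectedComponentsWithStats(m)
    print(c,[(st[i].tolist(),(ce[i]+[x-12,y-12]).round(1).tolist()) for i in range(1,n) if st[i][4]>5])
th=2.65;X=W(p,handle(th))[0];print(X)
go((X[0],X[1],.16),1.443)
E
```

```text
top [([10, 7, 6, 10, 41], [259.4, 186.4]), ([19, 11, 3, 3, 6], [267.2, 187.2])]
scene [([7, 7, 11, 8, 39], [368.8, 148.9])]
[0.57096852 0.31810723 0.10162861]
clock 19.73 rows 9
[-0.006, -0.14, 0.023] [0.001, -0.001, -0.333]
[0.018, -0.138, 0.024] [0.001, -0.001, -0.333]
[0.042, -0.133, 0.024] [0.001, -0.001, -0.333]
[0.065, -0.124, 0.024] [0.001, -0.001, -0.333]
[0.085, -0.111, 0.024] [0.001, -0.001, -0.333]
[0.103, -0.094, 0.024] [0.001, -0.001, -0.333]
[0.118, -0.075, 0.024] [0.001, -0.001, -0.333]
[0.129, -0.053, 0.023] [0.001, -0.001, -0.333]
[0.136, -0.03, 0.023] [0.001, -0.001, -0.333]
```

jog_arm(
  plan=[
    [0.7,-0.006,-0.14,0.02,0,0,-0.333],
    [0.7,0.018,-0.138,0.02,0,0,-0.333],
    [0.7,0.042,-0.133,0.02,0,0,-0.333],
    [0.7,0.065,-0.124,0.02,0,0,-0.333],
    [0.7,0.085,-0.111,0.02,0,0,-0.333],
  ],
)

```text
clock: 20.35
ee_pos: [0.5631, 0.2353, 0.1736]
ee_rot: [2.923, 1.15, 0.003]
ft_force: [0.3, 0.3, 0.3]
grip_width: 0.067
gripper_force: 0.0
```

jog_arm(
  plan=[
    [0.7,0.103,-0.094,0.02,0,0,-0.333],
    [0.7,0.118,-0.075,0.02,0,0,-0.333],
    [0.7,0.129,-0.053,0.02,0,0,-0.333],
    [0.7,0.136,-0.03,0.02,0,0,-0.333],
    [0.7,0,0,0,0,0,0],
  ],
)

```text
clock: 20.98
ee_pos: [0.5701, 0.3189, 0.1609]
ee_rot: [2.361, 2.072, 0.001]
ft_force: [-0.2, 0.4, -0.6]
grip_width: 0.0663
gripper_force: 0.0
```

jog_arm(
  plan=[
    [0.7,0,0,0,0,0,0],
    [0.7,0,0,0,0,0,0],
    [0.7,0,0,0,0,0,0],
    [0.7,0,0,0,0,0,0],
    [0.7,0,0,0,0,0,0],
  ],
)

```text
clock: 21.6
ee_pos: [0.5701, 0.3178, 0.1601]
ee_rot: [2.361, 2.072, -0.0]
ft_force: [0.3, -0.4, 0.1]
grip_width: 0.0667
gripper_force: 0.0
```

```bash
python3 w.py 7; python3 - <<'E'
from sh import *
X=W(p,handle(2.65))[0];go((X[0],X[1],X[2]-.030),1.443,3)
a=cv2.imread("pics/scene7.png");x0,y0=290,130
b=cv2.resize(a[y0:y0+100,x0:x0+100],None,fx=4,fy=4,interpolation=2)
t=cv2.resize(cv2.imread("pics/top7.png")[150:250,250:350],None,fx=4,fy=4,interpolation=2)
def dr(b,c,o):
    for z,col in((.042,(0,255,0)),(.052,(0,0,255))):
        for s in(1,-1):
            for w in (0,):
                u=np.linspace(0,2*np.pi,40);L=np.c_[np.full(40,.0085+s*.1),.015*np.cos(u),z+.015*np.sin(u)]
                q=((P(c,W(p,L))-o+.5)*4).astype(np.int32);cv2.polylines(b,[q.reshape(-1,1,2)],True,col,1)
dr(b,"scene",[x0,y0]);dr(t,"top",[250,150]);cv2.imwrite("pics/c7.png",np.hstack([t,b]))
E
```

```text
clock 21.7 jig xy [-0.0008  0.1882] z 0.16 head -4.8422 [-0.2 -0.1  0.5] 0.0
clock 21.7 rows 3
[0.001, 0.002, 0.196] [-0.0, 0.0, -0.001]
[0.001, 0.002, 0.196] [-0.0, 0.0, -0.001]
[0.001, 0.002, 0.196] [-0.0, 0.0, -0.001]
```

View pics/c7.png

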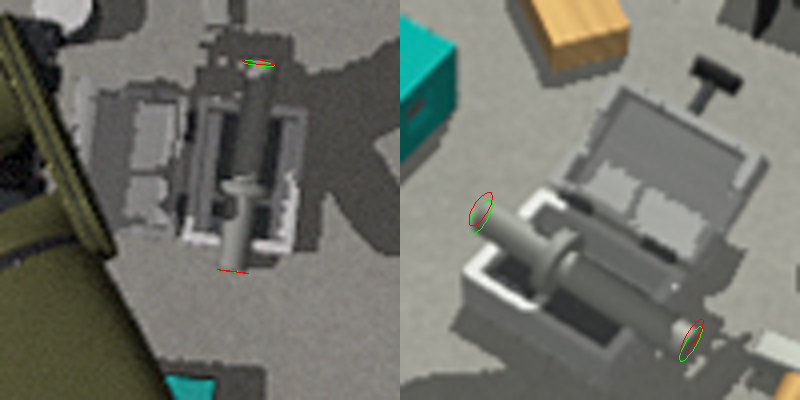

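The picture shows the shaft lying in both notches with its flange sunk in the bed slot (top crop ~(240,185)), and its ends on the seated outline. The handle is clear. Descending onto it.

jog_arm(
  plan=[
    [0.7,0,0,0.2,0,0,0],
    [0.7,0,0,0.2,0,0,0],
    [0.7,0,0,0.12,0,0,0],
    [0.7,0,0,0.06,0,0,0],
    [0.7,0,0,0,0,0,0],
  ],
  newtons=15,
)

```text
clock: 22.32
ee_pos: [0.5701, 0.3179, 0.0729]
ee_rot: [-2.361, -2.073, 0.001]
ft_force: [-0.1, -0.2, 0.9]
grip_width: 0.0666
gripper_force: 0.0
```

jog_arm(
  plan=[
    [0,0,0,0,0,0,0],
    [0,0,0,0,0,0,0],
    [0,0,0,0,0,0,0],
    [0,0,0,0,0,0,0],
    [0,0,0,0,0,0,0],
  ],
  newtons=15,
)

```text
clock: 22.95
ee_pos: [0.573, 0.3178, 0.0742]
ee_rot: [2.358, 2.07, 0.009]
ft_force: [7.7, -0.4, -2.3]
grip_width: 0.0398
gripper_force: 15.0
```

```bash
python3 - <<'E'
from sh import *
t=np.linspace(2.65,0,26);H=np.array([handle(a)[0] for a in t]);d=np.diff(H,axis=0)/.15
for i,r in enumerate(d): print(i//5+1,t[i+1].round(3),"x",r[1].round(3),"z",-r[2].round(3))
E
```

```text
1 2.544 x -0.047 z -0.091
1 2.438 x -0.056 z -0.086
1 2.332 x -0.065 z -0.079
1 2.226 x -0.073 z -0.072
1 2.12 x -0.08 z -0.064
2 2.014 x -0.087 z -0.055
2 1.908 x -0.092 z -0.045
2 1.802 x -0.096 z -0.035
2 1.696 x -0.1 z -0.025
2 1.59 x -0.102 z -0.014
3 1.484 x -0.103 z -0.004
3 1.378 x -0.102 z 0.007
3 1.272 x -0.101 z 0.018
3 1.166 x -0.099 z 0.029
3 1.06 x -0.095 z 0.039
4 0.954 x -0.09 z 0.049
4 0.848 x -0.085 z 0.058
4 0.742 x -0.078 z 0.067
4 0.636 x -0.071 z 0.075
4 0.53 x -0.062 z 0.082
5 0.424 x -0.053 z 0.088
5 0.318 x -0.044 z 0.093
5 0.212 x -0.034 z 0.097
5 0.106 x -0.023 z 0.1
5 0.0 x -0.012 z 0.102
```

jog_arm(
  plan=[
    [0,-0.047,0.02,-0.091,0,0,0],
    [0,-0.056,0,-0.086,0,0,0],
    [0,-0.065,0,-0.079,0,0,0],
    [0,-0.073,0,-0.072,0,0,0],
    [0,-0.08,0,-0.064,0,0,0],
  ],
  newtons=25,
)

```text
clock: 23.58
ee_pos: [0.5665, 0.2686, 0.132]
ee_rot: [2.361, 2.072, -0.001]
ft_force: [3.6, -0.2, -8.6]
grip_width: 0.04
gripper_force: 25.0
```

```bash
python3 w.py 8; python3 -c "
from sh import *; print(handle(2.12))"
```

```text
clock 23.675 jig xy [0.0019 0.138 ] z 0.1327 head 1.4401 [ 0.4 -3.5 -5.8] 25.002992749214172
[[0.         0.14022059 0.16045629]]
```

Shell is following with small forces; continuing the arc.

jog_arm(
  plan=[
    [0,-0.087,0,-0.055,0,0,0],
    [0,-0.092,0,-0.045,0,0,0],
    [0,-0.096,0,-0.035,0,0,0],
    [0,-0.1,0,-0.025,0,0,0],
    [0,-0.102,0,-0.014,0,0,0],
  ],
)

```text
clock: 24.3
ee_pos: [0.5577, 0.1986, 0.1592]
ee_rot: [-2.36, -2.072, -0.003]
ft_force: [1.3, 3.3, -3.4]
grip_width: 0.0399
gripper_force: 25.0
```

jog_arm(
  plan=[
    [0,-0.103,0,-0.004,0,0,0],
    [0,-0.102,0,0.007,0,0,0],
    [0,-0.101,0,0.018,0,0,0],
    [0,-0.099,0,0.029,0,0,0],
    [0,-0.095,0,0.039,0,0,0],
  ],
)

```text
clock: 24.92
ee_pos: [0.5481, 0.1227, 0.1472]
ee_rot: [2.359, 2.072, -0.001]
ft_force: [-5.4, 0.6, 8.4]
grip_width: 0.0395
gripper_force: 25.0
```

jog_arm(
  plan=[
    [0,-0.09,0,0.049,0,0,0],
    [0,-0.085,0,0.058,0,0,0],
    [0,-0.078,0,0.067,0,0,0],
    [0,-0.071,0,0.075,0,0,0],
    [0,-0.062,0,0.082,0,0,0],
  ],
)

```text
clock: 25.55
ee_pos: [0.5405, 0.0633, 0.0966]
ee_rot: [2.357, 2.07, -0.006]
ft_force: [-2.7, -6.6, 8.1]
grip_width: 0.0396
gripper_force: 25.0
```

```bash
python3 w.py 9; python3 -c "
from sh import *; print(handle(.53))"
```

```text
clock 25.65 jig xy [ 0.0023 -0.0691] z 0.0952 head 1.4409 [-0.8 -8.2  3.7] 25.01026153564453
[[ 0.         -0.06405169  0.12393041]]
```

jog_arm(
  plan=[
    [0,-0.053,0,0.088,0,0,0],
    [0,-0.044,0,0.093,0,0,0],
    [0,-0.034,0,0.097,0,0,0],
    [0,-0.023,0,0.1,0,0,0],
    [0,0,0,0,0,0,0],
  ],
)

```text
clock: 26.28
ee_pos: [0.5375, 0.0401, 0.0377]
ee_rot: [2.356, 2.07, -0.006]
ft_force: [3.6, -6.9, -1.8]
grip_width: 0.0399
gripper_force: 25.0
```

```bash
python3 w.py 10; python3 -c "
from sh import *; print(handle(.106))"
```

```text
clock 26.375 jig xy [ 0.0023 -0.0914] z 0.038 head 1.442 [ 2.2 -7.2 -2.3] 25.003591775894165
[[ 0.         -0.08712814  0.06728511]]
```

jog_arm(
  plan=[
    [0,-0.015,0,0.03,0,0,0],
    [0,-0.005,0,0.03,0,0,0],
    [0,0,0,0.03,0,0,0],
    [0,0,0,0.012,0,0,0],
    [0,0,0,0,0,0,0],
  ],
)

```text
clock: 27.0
ee_pos: [0.5373, 0.0383, 0.023]
ee_rot: [2.357, 2.071, -0.004]
ft_force: [0.9, -8.3, 1.5]
grip_width: 0.0396
gripper_force: 25.0
```

jog_arm(
  plan=[
    [0,0,0,0.01,0,0,0],
    [0,0,0,0.01,0,0,0],
    [0,0,0,0,0,0,0],
    [0,0,0,0,0,0,0],
    [0,0,0,0,0,0,0],
  ],
)

```text
clock: 27.62
ee_pos: [0.5373, 0.0382, 0.0202]
ee_rot: [2.356, 2.071, -0.005]
ft_force: [0.3, -8.4, 1.2]
grip_width: 0.0398
gripper_force: 25.0
```

jog_arm(
  plan=[
    [0,0,0,0.012,0,0,0],
    [0,0,0,0.012,0,0,0],
    [0,0,0,0,0,0,0],
    [0,0,0,0,0,0,0],
    [0,0,0,0,0,0,0],
  ],
)

```text
clock: 28.25
ee_pos: [0.5373, 0.0382, 0.0164]
ee_rot: [2.357, 2.071, -0.005]
ft_force: [0.8, -9.3, 1.1]
grip_width: 0.0397
gripper_force: 25.0
```

jog_arm(
  plan=[
    [0,0,0,0.012,0,0,0],
    [0,0,0,0.012,0,0,0],
    [0,0,0,0,0,0,0],
    [0,0,0,0,0,0,0],
    [0,0,0,0,0,0,0],
  ],
)

```text
clock: 28.88
ee_pos: [0.5373, 0.0383, 0.0142]
ee_rot: [2.356, 2.072, -0.006]
ft_force: [-3.1, -8.4, 9.1]
grip_width: 0.0397
gripper_force: 25.0
```

jog_arm(
  plan=[
    [0,0,0,0.012,0,0,0],
    [0,0,0,0.012,0,0,0],
    [0,0,0,0,0,0,0],
    [0,0,0,0,0,0,0],
    [0,0,0,0,0,0,0],
  ],
)

```text
clock: 29.5
ee_pos: [0.5374, 0.0385, 0.0137]
ee_rot: [2.357, 2.073, -0.007]
ft_force: [-13.3, -8.1, 29.0]
grip_width: 0.0395
gripper_force: 25.0
```

```bash
python3 w.py 11; python3 - <<'E'
from sh import *
def o(c,x0,y0):
    b=cv2.resize(cv2.imread(f"pics/{c}11.png")[y0:y0+100,x0:x0+100],None,fx=4,fy=4,interpolation=2)
    b=np.clip(255*(b/255.)**.6,0,255).astype(np.uint8)
    for th,col in((0,(0,255,0)),(.1,(0,0,255))):
        ct,st=np.cos(th),np.sin(th)
        L=np.array([[sx*.07,.056+ct*y+st*.036,.042-st*y+ct*.036] for sx,y in((1,-.004),(1,-.108),(-1,-.108),(-1,-.004))])
        q=((P(c,W(p,L))-[x0,y0]+.5)*4).astype(np.int32);cv2.polylines(b,[q.reshape(-1,1,2)],True,col,1)
    return b
cv2.imwrite("pics/c8.png",np.hstack([o("top",260,145),o("scene",290,140)]))
E
```

```text
clock 29.6 jig xy [ 0.0024 -0.093 ] z 0.0137 head 1.4429 [-13.8  -8.1  29.5] 25.00498741865158
```

View pics/c8.png

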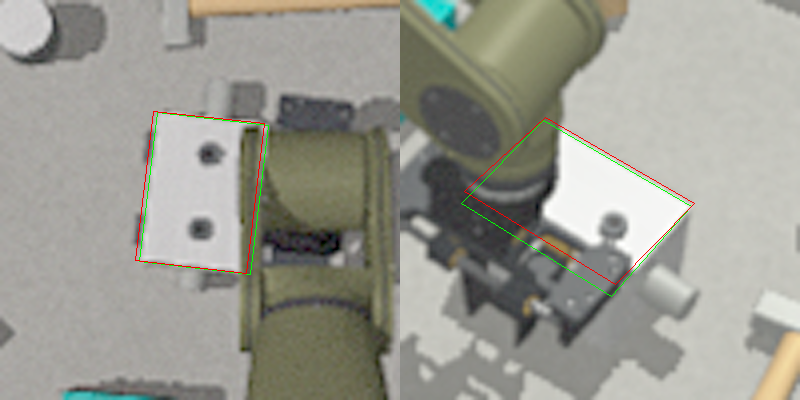

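The shell is against a hard stop: 29 N for almost no motion. I'll release, back away, and check the angle with an unobstructed picture.

jog_arm(
  plan=[
    [0.65,0,0,0,0,0,0],
    [0.65,0,0,0,0,0,0],
    [0.65,0,0,0,0,0,0],
    [0.65,0,0,0,0,0,0],
    [0.65,0,0,0,0,0,0],
  ],
)

```text
clock: 30.22
ee_pos: [0.5368, 0.0413, 0.0088]
ee_rot: [-2.36, -2.073, 0.001]
ft_force: [0.8, -0.1, 0.4]
grip_width: 0.062
gripper_force: 0.0
```

jog_arm(
  plan=[
    [0.65,0,0,-0.2,0,0,0],
    [0.65,0,0,-0.35,0,0,0],
    [0.65,-0.3,0,-0.3,0,0,0],
    [0.65,-0.4,0,0,0,0,0],
    [0.65,-0.4,0,0,0,0,0],
  ],
)

```text
clock: 30.85
ee_pos: [0.5161, -0.1231, 0.1371]
ee_rot: [2.358, 2.073, 0.002]
ft_force: [0.1, -0.7, 0.1]
grip_width: 0.0615
gripper_force: 0.0
```

jog_arm(
  plan=[
    [0.65,-0.4,0,0,0,0,0],
    [0.65,-0.4,0,0,0,0,0],
    [0.65,0,0,0,0,0,0],
    [0,0,0,0,0,0,0],
    [0,0,0,0,0,0,0],
  ],
)

```text
clock: 31.48
ee_pos: [0.5005, -0.2393, 0.1357]
ee_rot: [-2.358, -2.075, -0.0]
ft_force: [-0.1, 0.3, -0.8]
grip_width: 0.0471
gripper_force: 0.0
```

```bash
python3 w.py 12; python3 - <<'E'
from sh import *
from scipy.optimize import minimize
from scipy.ndimage import map_coordinates
s=sensors.read_state();print(s["ft_force"].round(1))
# handle bar centroid
for c in("top","scene"):
    q=P(c,W(p,handle(0)))[0];print(c,"pred th=0",q.round(1),".05",P(c,W(p,handle(.05)))[0].round(1),".1",P(c,W(p,handle(.1)))[0].round(1))
    x,y=q.astype(int);g=cv2.cvtColor(cv2.imread(f"pics/{c}12.png"),cv2.COLOR_BGR2GRAY)[y-12:y+12,x-12:x+12]
    n,l,st,ce=cv2.connectedComponentsWithStats((g<50).astype(np.uint8));print([(st[i].tolist(),(ce[i]+[x-12,y-12]).round(1).tolist()) for i in range(1,n) if st[i][4]>8])
a=[]
for c,x0,y0 in(("top",270,150),("scene",290,150)):
    b=cv2.resize(cv2.imread(f"pics/{c}12.png")[y0:y0+80,x0:x0+80],None,fx=5,fy=5,interpolation=2)
    for th,col in((0,(0,255,0)),(.07,(0,0,255))):
        ct,sn=np.cos(th),np.sin(th)
        L=np.array([[sx*.07,.056+ct*y+sn*.036,.042-sn*y+ct*.036] for sx,y in((1,-.004),(1,-.108),(-1,-.108),(-1,-.004))])
        q=((P(c,W(p,L))-[x0,y0]+.5)*5).astype(np.int32);cv2.polylines(b,[q.reshape(-1,1,2)],True,col,1)
    a.append(b)
cv2.imwrite("pics/c9.png",np.hstack(a))
E
```

```text
clock 31.575 jig xy [ 0.0014 -0.3733] z 0.1358 head -4.84 [0.2 0.  0.5] 0.0
[0.2 0.  0.5]
top pred th=0 [334.1 196.1] .05 [334. 196.] .1 [333.8 195.8]
[([10, 7, 5, 11, 44], [334.1, 195.8]), ([3, 9, 3, 4, 9], [325.9, 194.8])]
scene pred th=0 [315.8 214.8] .05 [315.9 213.3] .1 [316.2 211.7]
[([7, 9, 13, 9, 53], [315.6, 215.2])]
```

View pics/c9.png

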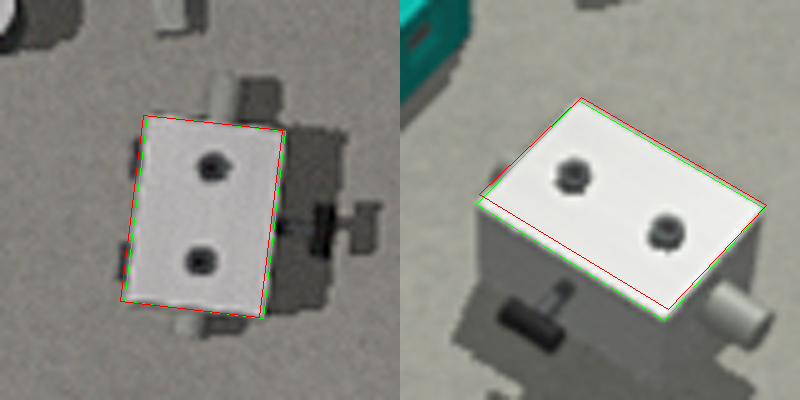

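The picture shows the shell shut: its top face lies on the θ=0 outline, the handle is at scene (315.6, 215.2) against a predicted (315.8, 214.8), and no seam gap shows. The arm is clear of everything, so I'm handing in.

```bash
python3 -c "
from workcell import ticket
print(ticket.sign_off())"
```

```text
the job is handed in; nothing more can be done
None
```

The job is handed in at about 31.6 s: the flanged shaft is seated with its flange in the slot and the upper shell is pressed shut, going by touch and the final pictures; the judge's verdict was not shown.

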